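# Make up the call-out kit in the foam tray

## Robot

A 6-joint arm with a two-finger parallel gripper is mounted at the origin on a cart in front of the work surface, level with it; the furniture and walls round the work are solid. World frame = base frame: x ahead of the robot, y to its left, z up, the work surface at z = 0. Lengths are in mm, angles in rad, forces in N, time in s.
With the tool pointing down it reaches from about 275 to 850 mm from the base axis. Payload 19 kg.
Tool frame: the origin (TCP) lies at the very end of the fingers, on their centre line; the grasp point (between the pads) lies 19 mm behind it; z points along the fingers, y is the line along which they close (so a half turn about z gives the same grasp; the last joint's range is limited). The gripper opens to 85 mm and grips with 20 to 120 N. Pads are 22 mm wide; open, the fingers measure 114 mm over their backs; the gripper's body (76 mm by 85 mm) begins 54 mm behind the grasp point. The pads swing forward as they close: fully open they stand 13 mm farther back than shut.
Start: joints at [-1.28, 0.15, 1.437, -0, 1.554, -0.134], TCP at [236.951, -523.874, 231.267] pointing down, gripper open.
Joint ranges: [-2.8, 2.8], [-0.68, 2.1], [0.12, 2.68], [-1.39, 4.53], [0.16, 2.79], [-2.81, 2.81]. Speed limits (rad/s): [1.89, 1.89, 2.22, 3.01, 3.01, 3.01].

## Interface

Orientations are given as a unit quaternion [w, x, y, z].
In Python, from station import ctrl gives the robot as it stands.
- The arm moves only by the shell command python3 -m jog 'ROWS' [FORCE]. ROWS is JSON, one flat list of numbers, 7 for each row, row after row: the shift along the tool's x, y, z as a fraction of full scale, then the turn, a rotation vector about the tool's x, y, z as a fraction of full scale, then the closure, from 0 (fully open) to 1 (shut). In form: [dx, dy, dz, wx, wy, wz, claw, dx, dy, dz, wx, wy, wz, claw, ...]. A call has exactly 8 rows; each row is the pose to reach, as a shift and turn from the pose commanded when the call began, along the tool's axes at that moment; what a row does not reach only later rows make up. Full scale, the value 1, is 0.1 m for a shift and 45 degrees for a turn. A row lasts 1/12 s, in which the tool goes at most 41.7 mm and 7.16 degrees, less where a joint would pass 70% of its speed; a pose out of reach is approached as far as the arm can. A call with a number of a shift or a turn outside -1 to 1 is refused whole. A call with a gripper value outside its range is refused whole. The fingers move at their own pace and stop on an object; FORCE is the grip in N (left out, the last holds). Time passes only in rows, so rows that repeat a pose let the fingers close, or fill a call up. It gives the time, the measured TCP pose, the force, the opening and the grip force at its end, in the units of the state.
- ctrl.get_state(): the state, without advancing time (a new reading comes with each control period).
- ctrl.capture(name): name is "side" or "top"; returns a dict with "pixels" (480x640x3 uint8, red, green, blue), "fx", "fy", "cx", "cy" (pixels), "R" (3x3) and "t" (3): a world point X has camera coordinates R X + t. Camera axes: x right, y down, z forward; pixel columns grow to the right and rows downward; lengths in mm; the calibration is good to about 2 mm. A picture is of the moment at which its call begins. There is no depth.
- ctrl.finish_job(): hands the job in; it is judged then, once.
Trained networks look in the newest picture that a camera, given by its name, has taken for a name from the list of things; names that differ only in an ending like _2 or _b are one class to them, and where a whole thing is asked for, a point or a joint stands for the part that bears it (a point fixed in the world has none). Each returns a list of dicts, best first, with "p" (0 to 1); they miss things now and then, are a little off and sometimes report something else, mostly with a low value. They report only what shows in the picture. A call takes as long as a camera call. They do not tell look-alikes from the thing itself.
- ctrl.boxes_of(label, camera): "uv" ([column, row] in pixels, amid what is visible of it).
- ctrl.regions_of(label, camera): "pixels" (480x640 bool, what is visible of it) and "uv" ([column, row] in pixels, amid what is visible of it).
- ctrl.place_of(label, camera): "uv" ([column, row] in pixels: a listed point, or the origin of a listed thing).
The state is a dict: "time_s": time; "q": joint angles; "qd": joint speeds; "effort": joint torques, N m; "eef_pos": TCP position; "eef_rot": TCP orientation; "ft_force": force on the tool from outside, world axes, zero at the start; "wrist_torque": the same for the moment, N m; "width": finger opening in mm; "grip_force": force on a finger pad.
Only numpy, scipy, OpenCV 4.12 (cv2) and the standard library are available. Lean on these libraries where they do the work, as an engineer would, in place of code of your own. Each camera call takes 0.05 s, during which the arm holds its last target. There are 200 camera calls.

## Task

Make up the call-out kit: put the red screwdriver, the roll of black tape and the small red carton into the foam-lined tray, each lying flat (the carton standing upright) on the yellow floor of the cut-out made for its shape. Leave the yellow screwdriver, the cream tape and the orange carton where they lie on the desk.

Things in the scene. Friction and masses are not known exactly. Their poses are not given: they have to be found in the camera images.
- kit_tray: Aluminium kit tray on the desk, fixed, 280 mm (its x) by 192 mm (its y), rim 14 mm high, a wire handle at each short end (17 mm out, 13 mm high). Origin: centre of its underside. The three foam inserts lie side by side in it at x = -90, 0 and +90 mm, in any order, turned like the tray.
- foam_long: Insert with the long narrow cut-out, 40 mm (x) by 166 mm (y), for the screwdriver. Black foam 5 mm thick over a 3 mm bright yellow base, fixed in the tray: 88 mm (x) by 182 mm (y). Origin: centre of its underside, 2 mm above the desk, under the cut-out's centre; z up. The cut-out's yellow floor is 3 mm, the foam's top 8 mm above the origin.
- foam_round: Insert with the round cut-out, 69 mm across, for the black tape. Black foam 5 mm thick over a 3 mm bright yellow base, fixed in the tray: 88 mm (x) by 182 mm (y). Origin: centre of its underside, 2 mm above the desk, under the cut-out's centre; z up. The cut-out's yellow floor is 3 mm, the foam's top 8 mm above the origin.
- foam_square: Insert with the square cut-out, 76 by 76 mm along x and y, for the red carton. Black foam 5 mm thick over a 3 mm bright yellow base, fixed in the tray: 88 mm (x) by 182 mm (y). Origin: centre of its underside, 2 mm above the desk, under the cut-out's centre; z up. The cut-out's yellow floor is 3 mm, the foam's top 8 mm above the origin.
- screwdriver_red: Screwdriver with a red handle, lying down (tip some 4 degrees low), 148 mm long, 70 g. Origin: middle of its length, on the desk; y along the tool: handle (22 mm wide, up to 27 mm high) from y = -11 to +73 mm, thin shaft from -11 to -74 mm. It balances near y = +25 mm. It may lie in its cut-out either way round.
- screwdriver_yellow: Look-alike, leave it: screwdriver with a yellow handle, 168 mm long, up to 29 mm high. Origin: middle of its length, on the desk; y along the tool.
- tape_roll_black: Roll of black tape lying flat, 53 mm across, 19 mm high. Take it round the outside (about 51 mm); the core cannot be entered. Origin: centre of its underside (the outline lies up to 2 mm off it); z up.
- tape_roll_cream: Look-alike, leave it: roll of cream masking tape lying flat, 100 mm across, 25 mm high. Origin: centre of its underside.
- carton_small_red: Upright red carton standing free on the open desk beside the tray (not the fixed red one among the things along the back wall), 60 x 60 mm, 91 mm high, about 90 g. Origin: centre of its underside; x and y square to its sides, z up.
- carton_flat_orange: Look-alike, leave it: orange carton lying flat, 100 mm (x) by 65 mm (y), 56 mm high. Origin: centre of its underside.
Mind the look-alikes: they are no part of the job. Of the things that look like the tape_roll_black, take the one that is nearest to the robot's base at the start.

How it is judged (in metres and radians):
At the end, for the whole second after the job is handed in: Driver, tape and carton rest released on the floors of the long, round and square cut-outs: origins within 14, 13, 12 mm of the centre per axis, under 6 mm above the insert's origin, level within 0.08 rad (driver 0.1, and within 0.2 rad of the slot); look-alikes within 30 mm of their start (x of screwdriver_red in the frame of foam_long between -0.014 and 0.014 m and y of screwdriver_red in the frame of foam_long between -0.014 and 0.014 m and z of screwdriver_red in the frame of foam_long between 0 and 0.006 m and linear speed of each of screwdriver_red, tape_roll_black, carton_small_red below 0.02 m/s and angle between the y axis of screwdriver_red and the y axis of foam_long, either way round below 0.2 rad and angle between screwdriver_red's own y axis and vertical between 1.47 and 1.67 rad and x of tape_roll_black in the frame of foam_round between -0.013 and 0.013 m and y of tape_roll_black in the frame of foam_round between -0.013 and 0.013 m and z of tape_roll_black in the frame of foam_round between 0 and 0.006 m and angle between each of tape_roll_black, carton_small_red's own z axis and vertical below 0.08 rad and x of carton_small_red in the frame of foam_square between -0.012 and 0.012 m and y of carton_small_red in the frame of foam_square between -0.012 and 0.012 m and z of carton_small_red in the frame of foam_square between 0 and 0.006 m and distance of each of screwdriver_yellow, tape_roll_cream, carton_flat_orange from where it was at the start of the episode below 0.03 m); the robot touches nothing.
It fails at once if the yellow screwdriver is moved by more than 30 mm (distance of screwdriver_yellow from where it was at the start of the episode above 0.03 m).
It fails at once if the cream tape is moved by more than 30 mm (distance of tape_roll_cream from where it was at the start of the episode above 0.03 m).
It fails at once if the orange carton is moved by more than 30 mm (distance of carton_flat_orange from where it was at the start of the episode above 0.03 m).
It also fails if it takes over 80 s, if anything falls off the work surface, if the arm or the gripper's body presses on something with over 40 N, if the wrist force passes 120 N, or if a joint passes its speed limit or range.

## Working session

There is one attempt and no reset: what is moved stays moved. The work goes in short steps, Python scripts to look and compute and a shell command to move; the robot and the scene stay as the last step left them, time stands still between calls to the robot, and variables do not carry over. Pictures are saved under pics/ and viewed, at most 14 in all, crops included, and the job is handed in when it is done.

```bash
ls; mkdir -p pics; python3 - <<'E'
from station import ctrl
import cv2
for n in("top","side"):
    c=ctrl.capture(n); cv2.imwrite(f"pics/{n}0.png",c["pixels"][:,:,::-1]); print(n,c["fx"],c["cx"],c["cy"],c["R"],c["t"])
s=ctrl.get_state();print(s["time_s"],s["eef_pos"],s["eef_rot"],s["width"])
E
```

```text
pics
top 571.2085014894294 322.9427681707244 236.28441056249508 [[-0.01591654 -0.99984877  0.00700667]
 [-0.99770863  0.01542083 -0.06587634]
 [ 0.06575833 -0.00803914 -0.99780319]] [ 111.2739341   506.0196018  1155.08739718]
side 478.5992939656864 310.33895749887625 233.3909048152366 [[ 0.99993867 -0.00818154 -0.00746451]
 [-0.01102752 -0.67315406 -0.73942004]
 [ 0.00102483  0.73945701 -0.673203  ]] [-519.65957173   84.7795937   814.99563045]
0.1 [ 236.89196664 -523.6838043   230.74310394] [-5.52884380e-04  9.77529568e-01  2.10797620e-01 -4.31045156e-05] 85.26521759061386
```

View pics/top0.png

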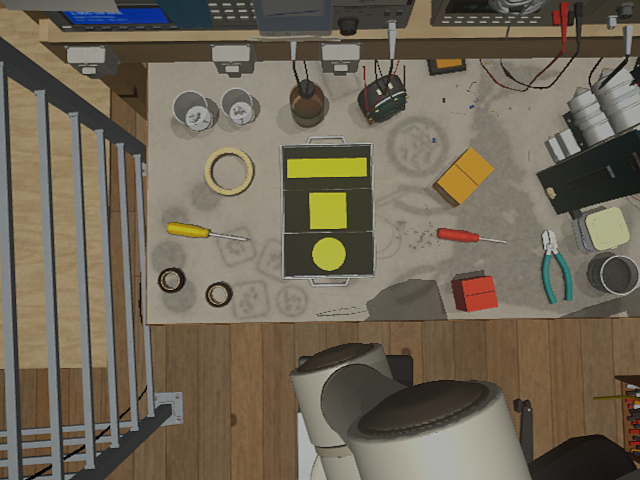

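View pics/side0.png

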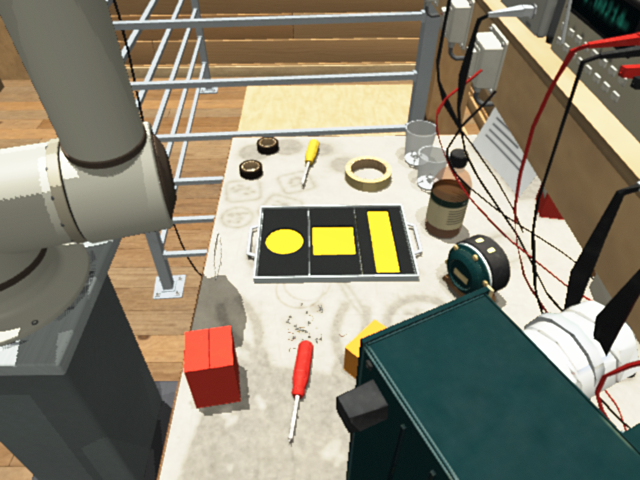

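Top view: the tray is at (328,212), with the long cut-out at (327,167), square at (328,210) and round at (329,254). The red driver is at (470,237) and the free red carton at (475,294). Two dark rolls are candidates, at (172,280) and (218,294). I'll measure how far each is from the base and confirm the closer one in a crop.

```bash
cat >h.py <<'E'
from station import ctrl
import numpy as np, cv2
def ray(c,uv,z):
    R=np.array(c["R"]);t=np.array(c["t"]);d=R.T@np.array([(uv[0]-c["cx"])/c["fx"],(uv[1]-c["cy"])/c["fy"],1]);o=-R.T@t
    return (o+d*(z-o[2])/d[2])
def toworld(c,pts,z): return np.array([ray(c,p,z)[:2] for p in pts])
def mask_rect(c,mask,z):
    cs,_=cv2.findContours(mask.astype(np.uint8),cv2.RETR_EXTERNAL,cv2.CHAIN_APPROX_NONE)
    k=max(cs,key=cv2.contourArea).reshape(-1,2)
    return cv2.minAreaRect(toworld(c,k,z).astype(np.float32))
E
python3 - <<'E'
from h import *
C={n:ctrl.capture(n) for n in("top","side")}
np.set_printoptions(precision=1,suppress=True)
for n,c in C.items():
    for l,z in [("tape_roll_black",0),("screwdriver_red",0),("carton_small_red",0),("kit_tray",0),("foam_long",2),("foam_round",2),("foam_square",2),("tape_roll_cream",0),("carton_flat_orange",0),("screwdriver_yellow",0)]:
        for r in ctrl.place_of(l,n):
            if r["p"]>.3: p=ray(c,r["uv"],z);print(n,l,round(r["p"],2),np.array(r["uv"]),p[:2],"d",round(np.hypot(*p[:2])))
    hsv=cv2.cvtColor(c["pixels"],cv2.COLOR_RGB2HSV)
    y=cv2.inRange(hsv,(25,150,90),(35,255,255)); k,lab,st,ce=cv2.connectedComponentsWithStats(y)
    for i in range(1,k):
        if st[i,4]>400: print(n,"yellow",ce[i],mask_rect(c,lab==i,5))
    for nm,z in (("screwdriver_red",11),("tape_roll_black",19)):
        for r in ctrl.regions_of(nm,n):
            print(n,nm,np.array(r["uv"]),mask_rect(c,r["pixels"],z))
c=C["top"]
cv2.imwrite("pics/tape.png",cv2.resize(c["pixels"][240:320,140:260,::-1],None,fx=5,fy=5,interpolation=2))
cv2.imwrite("pics/red.png",cv2.resize(c["pixels"][215:325,420:530,::-1],None,fx=5,fy=5,interpolation=2))
E
```

```text
top tape_roll_black 0.76 [172.5 279.6] [423.9 415.3] d 593
top tape_roll_black 0.66 [214.9 297. ] [386.8 328. ] d 507
top screwdriver_red 0.75 [473.7 235.6] [ 505.4 -210.9] d 548
top carton_small_red 0.75 [466.7 293.6] [ 385.3 -192.4] d 431
top foam_long 0.65 [329.  169.3] [648.9  88.3] d 655
top foam_round 0.57 [325.8 254.5] [470.7  97.9] d 481
top foam_square 0.97 [329.6 209.8] [563.7  88.5] d 571
top carton_flat_orange 0.73 [456.  181.8] [ 618.9 -177.5] d 644
top screwdriver_yellow 0.74 [207.5 232.5] [520.4 342.8] d 623
top yellow [326.5 167.2] ((653.04248046875, 93.38907623291016), (40.32017135620117, 165.6967010498047), 0.2434435933828354)
top yellow [327.6 210. ] ((563.0742797851562, 92.86688232421875), (76.93611907958984, 75.17797088623047), 89.14590454101562)
top yellow [328.5 253.4] ((472.6807861328125, 92.29683685302734), (67.2238998413086, 67.2720947265625), 44.14191436767578)
top screwdriver_red [456.1 235. ] ((505.0668029785156, -175.20968627929688), (87.48430633544922, 21.818721771240234), 79.62443542480469)
top tape_roll_black [166.  284.9] ((422.3370056152344, 415.494
[... 1022 characters left out ...]
, 164.42245483398438), 0.2758389115333557)
side yellow [332.7 240.6] ((562.1399536132812, 92.94583892822266), (72.66543579101562, 77.5146484375), 89.10028076171875)
side yellow [283.9 241.1] ((471.2816162109375, 92.82067108154297), (64.48298645019531, 67.98654174804688), 89.09846496582031)
side screwdriver_red [300.4 372. ] ((502.4185485839844, -205.5160675048828), (152.46290588378906, 23.168743133544922), 82.01310729980469)
side tape_roll_black [250. 167.] ((394.76739501953125, 303.1615905761719), (51.844295501708984, 72.74940490722656), 3.7165119647979736)
side tape_roll_black [268.2 145.1] ((424.5826721191406, 398.103271484375), (48.709529876708984, 73.99088287353516), 2.3926193714141846)
```

View pics/tape.png

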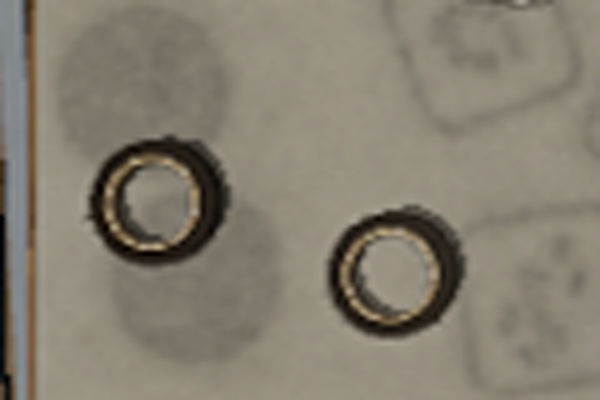

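View pics/red.png

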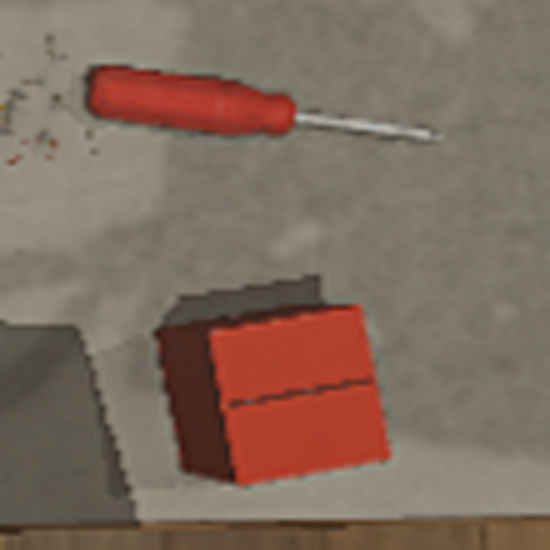

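The crop confirms it: the right-hand roll, at about (218,295), is around 503 mm from the base. The left one at (172,280) is at 593 mm, so I take the right-hand roll. The red driver's butt is at about (437.6,234), its tip at (508,242). The carton's top-face corners are at about (462.4,280.6), (492,276.2), (497.6,307) and (468,312).

```bash
python3 - <<'E'
from h import *
c=ctrl.capture("top")
np.set_printoptions(precision=1,suppress=True)
f=lambda L,x0,y0:[(x0+x/5-.4,y0+y/5-.4) for x,y in L]
k=toworld(c,f([(212,328),(360,306),(388,460),(240,485)],420,215),91)
print("carton",k.mean(0),[ (np.linalg.norm(d),np.degrees(np.arctan2(d[1],d[0]))) for d in np.roll(k,-1,0)-k])
b=toworld(c,f([(88,94)],420,215),14)[0]; t=toworld(c,f([(440,135)],420,215),4)[0]
a=(b-t)/np.linalg.norm(b-t);print("driver",b,t,np.linalg.norm(b-t),np.degrees(np.arctan2(a[1],a[0])),"origin",(b+t)/2,"balance",(b+t)/2+25*a)
hsv=cv2.cvtColor(c["pixels"],cv2.COLOR_RGB2HSV);m=(hsv[...,2]<75);m2=np.zeros_like(m);m2[275:315,195:245]=m[275:315,195:245]
cs,_=cv2.findContours(m2.astype(np.uint8),0,1);q=max(cs,key=cv2.contourArea).reshape(-1,2)
print("tape",[(toworld(c,q,z).min(0),toworld(c,q,z).max(0)) for z in(0,19)], "core",toworld(c,f([(388,277)],140,240),19))
E
```

```text
carton [ 388.6 -193.6] [(np.float64(57.52895688049676), np.float64(-82.51927665086738)), (np.float64(59.40861032261758), np.float64(-171.64637090080836)), (np.float64(57.52490156951606), np.float64(98.54663364111003)), (np.float64(60.47881067479042), np.float64(8.35145522593497))]
driver [ 510.2 -131.9] [ 491.5 -279.9] 149.08437190008604 82.81922171273202 origin [ 500.9 -205.9] balance [ 504.  -181.1]
tape [(array([368.1, 292.7]), array([417.5, 346.3])), (array([369.1, 289.8]), array([417.7, 342.5]))] core [[391.4 319.8]]
```

Targets: driver at about (502,-206), axis at 82.8°; tape at about (392.5,318.5); carton at about (388.5,-193.5), yaw 8.3°. I'll take the driver first, with the tool's x axis near world +y.

```bash
cat >go.py <<'E'
import sys
from h import *
from scipy.spatial.transform import Rotation as Ro
x,y,z,psi=map(float,sys.argv[1:5]); s=ctrl.get_state(); q=s["eef_rot"]
R=Ro.from_quat([q[1],q[2],q[3],q[0]]); T=Ro.from_euler("z",psi,degrees=True)*Ro.from_euler("x",180,degrees=True)
d=R.inv().apply(np.array([x,y,z])-s["eef_pos"])/100; w=np.degrees((R.inv()*T).as_rotvec())/45
print("d",np.round(d,3),"w",np.round(w,3),"t",round(s["time_s"],1),"pos",np.round(s["eef_pos"],1),"w",round(s["width"],1),"q",np.round(s["q"],2))
E
python3 -m jog '[1,-0.5,0,0,0,-1,0, 1,-0.5,0,0,0,-1,0, 1,-0.5,0,0,0,-1,0, 1,-0.5,0,0,0,-1,0, 1,-0.5,0,0,0,-1,0, 1,-0.5,0,0,0,-1,0, 1,-0.5,0,0,0,-1,0, 1,-0.5,0,0,0,-1,0]' 60
python3 go.py 505 -181 150 82.8
```

```text
time_s: 2.12
eef_pos: [307.5, -437.0, 231.3]
eef_rot: [-0.0, 0.822, 0.57, -0.0]
ft_force: [-0.4, 0.2, 0.7]
width: 85.1
grip_force: 0.0
d [3.09  0.951 0.813] w [-0.     0.    -0.296] t 2.1 pos [ 307.5 -437.   231.3] w 85.1 q [-1.1   0.07  1.53 -0.    1.55 -0.74]
```

```bash
python3 -m jog '[1,0.3,0,0,0,-0.3,0, 1,0.3,0,0,0,-0.3,0, 1,0.3,0,0,0,-0.3,0, 1,0.3,0,0,0,-0.3,0, 1,0.3,0,0,0,-0.3,0, 1,0.3,0,0,0,-0.3,0, 1,0.3,0,0,0,-0.3,0, 1,0.3,0,0,0,-0.3,0]' >/dev/null
python3 go.py 505 -181 150 82.8
```

```text
d [1.895 1.117 0.812] w [-0.    -0.    -0.002] t 2.8 pos [ 370.3 -354.9  231.2] w 85.3 q [-0.91  0.02  1.58 -0.    1.54 -0.79]
```

```bash
python3 -m jog '[0.95,0.56,0.3,0,0,0,0, 0.95,0.56,0.3,0,0,0,0, 0.95,0.56,0.3,0,0,0,0, 0.95,0.56,0.3,0,0,0,0, 0.95,0.56,0.3,0,0,0,0, 0.95,0.56,0.3,0,0,0,0, 0.95,0.56,0.3,0,0,0,0, 0.95,0.56,0.3,0,0,0,0]' >/dev/null
python3 -m jog '[0.94,0.56,0.5,0,0,0,0, 0.94,0.56,0.5,0,0,0,0, 0.94,0.56,0.5,0,0,0,0, 0.94,0.56,0.5,0,0,0,0, 0.94,0.56,0.5,0,0,0,0, 0.94,0.56,0.5,0,0,0,0, 0.94,0.56,0.5,0,0,0,0, 0.94,0.56,0.5,0,0,0,0]' >/dev/null
python3 go.py 505 -181 8 82.8
```

```text
d [ 0.008 -0.004  1.44 ] w [ 0.001  0.001 -0.001] t 4.1 pos [ 505.2 -181.7  152. ] w 85.3 q [-0.49  0.11  1.64 -0.    1.39 -0.36]
```

```bash
python3 -m jog '[0,0,0.9,0,0,0,0, 0,0,0.9,0,0,0,0, 0,0,0.9,0,0,0,0, 0,0,0.9,0,0,0,0, 0,0,0.9,0,0,0,0, 0,0,0.9,0,0,0,0, 0,0,0.9,0,0,0,0, 0,0,0.9,0,0,0,0]' >/dev/null
python3 -m jog '[0,0,0.2,0,0,0,0, 0,0,0.4,0,0,0,0, 0,0,0.54,0,0,0,0, 0,0,0.54,0,0,0,0, 0,0,0.54,0,0,0,0.3, 0,0,0.54,0,0,0,0.6, 0,0,0.54,0,0,0,0.9, 0,0,0.54,0,0,0,1]' 60
python3 -m jog '[0,0,0,0,0,0,1, 0,0,0,0,0,0,1, 0,0,0,0,0,0,1, 0,0,0,0,0,0,1, 0,0,0,0,0,0,1, 0,0,0,0,0,0,1, 0,0,0,0,0,0,1, 0,0,0,0,0,0,1]' 60
python3 go.py 505 -181 108 82.8
```

```text
time_s: 5.45
eef_pos: [506.0, -180.8, 8.4]
eef_rot: [0.001, 0.75, 0.662, 0.0]
ft_force: [0.5, -0.5, -0.3]
width: 39.2
grip_force: 0.0
time_s: 6.12
eef_pos: [505.8, -180.7, 8.2]
eef_rot: [0.0, 0.75, 0.662, 0.0]
ft_force: [-1.7, 1.2, 9.6]
width: 20.0
grip_force: 58.7
d [-0.004 -0.007 -0.998] w [0.001 0.    0.001] t 6.1 pos [ 505.8 -180.7    8.2] w 20.0 q [-0.49  0.25  1.79  0.    1.09 -0.36]
```

```bash
python3 -m jog '[0,0,-0.3,0,0,0,1, 0,0,-0.6,0,0,0,1, 0,0,-1,0,0,0,1, 0,0,-1,0,0,0,1, 0,0,-1,0,0,0,1, 0,0,-1,0,0,0,1, 0,0,-1,0,0,0,1, 0,0,-1,0,0,0,1]'
python3 - <<'E'
from h import *
a=ctrl.capture("side")["pixels"];b=ctrl.capture("top")["pixels"]
cv2.imwrite("pics/lift1.png",np.hstack([cv2.resize(a[220:460,200:440],(400,400)),cv2.resize(b[160:320,400:560],(400,400))])[:,:,::-1])
E
python3 go.py 658 60 90 90.3
```

```text
time_s: 6.78
eef_pos: [505.0, -180.3, 106.1]
eef_rot: [-0.001, 0.75, 0.662, -0.0]
ft_force: [-0.6, 0.6, -1.6]
width: 19.9
grip_force: 59.6
d [2.576 1.217 0.164] w [-0.002 -0.001 -0.166] t 6.9 pos [ 505.2 -180.4  106.4] w 20.1 q [-0.49  0.15  1.7   0.    1.3  -0.36]
```

View pics/lift1.png

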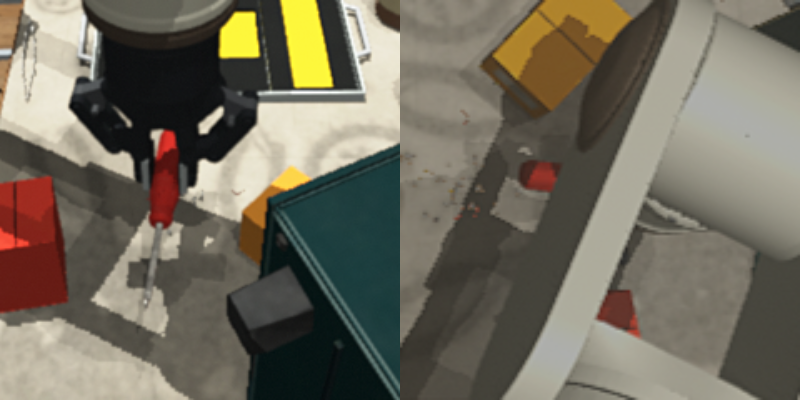

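The side view shows the driver gripped level between the pads, tip at about (288,400). The top view shows its butt at about (448,230). Next I work out where it sits in the hand.

```bash
python3 - <<'E'
from h import *
s=ctrl.get_state();p=np.array(s["eef_pos"]);a=np.radians(82.8);u=np.array([np.cos(a),np.sin(a)]);n=np.array([-u[1],u[0]])
c=ctrl.capture("side")
zs=np.linspace(60,160,1001);P=np.array([ray(c,(288.2,400),z) for z in zs]);i=np.argmin(abs((P[:,:2]-p[:2])@n));print("tip along",(P[i,:2]-p[:2])@u,"z",zs[i]-p[2])
c=ctrl.capture("top")
for dz in(0,8,15):
    q=ray(c,(448,230),p[2]+dz);print("butt",(q[:2]-p[:2])@u,(q[:2]-p[:2])@n)
E
```

```text
tip along -96.12511611296486 z -3.3057270567487222
butt 47.29938734664069 1.067219168298076
butt 49.03623500247396 1.8799382838176835
butt 50.55597670132809 2.5910675098973512
```

```bash
python3 go.py 652.7 117.4 106 90.3; python3 -m jog '[0.3,0.1,0,0,0,-0.05,1, 0.6,0.2,0,0,0,-0.1,1, 1,0.35,0,0,0,-0.17,1, 1,0.35,0,0,0,-0.17,1, 1,0.35,0,0,0,-0.17,1, 1,0.35,0,0,0,-0.17,1, 1,0.35,0,0,0,-0.17,1, 1,0.35,0,0,0,-0.17,1]' >/dev/null
python3 go.py 652.7 117.4 106 90.3
```

```text
d [3.139 1.091 0.008] w [-0.001 -0.001 -0.166] t 7.0 pos [ 505.3 -180.5  106.8] w 20.2 q [-0.49  0.15  1.7   0.    1.3  -0.36]
d [2.033 1.018 0.013] w [-0.    -0.     0.002] t 7.7 pos [552.4 -86.6 107.3] w 20.0 q [-0.29  0.19  1.65 -0.    1.3  -0.3 ]
```

```bash
python3 -m jog '[0.35,0.2,0,0,0,0,1, 0.7,0.35,0,0,0,0,1, 1,0.5,0,0,0,0,1, 1,0.5,0,0,0,0,1, 1,0.5,0,0,0,0,1, 1,0.5,0,0,0,0,1, 1,0.5,0,0,0,0,1, 1,0.5,0,0,0,0,1]' >/dev/null
python3 -m jog '[0.35,0.2,0,0,0,0,1, 0.7,0.35,0,0,0,0,1, 1,0.5,0,0,0,0,1, 1,0.5,0,0,0,0,1, 1,0.5,0,0,0,0,1, 1,0.5,0,0,0,0,1, 1,0.5,0,0,0,0,1, 1,0.5,0,0,0,0,1]' >/dev/null
python3 go.py 652.7 117.4 13.5 90.3
```

```text
d [0.034 0.019 0.94 ] w [0.    0.    0.002] t 9.0 pos [650.8 113.9 107.5] w 19.9 q [ 0.06  0.39  1.39 -0.    1.36  0.05]
```

```bash
python3 -m jog '[0.03,0.02,0.15,0,0,0,1, 0.03,0.02,0.3,0,0,0,1, 0.03,0.02,0.45,0,0,0,1, 0.03,0.02,0.6,0,0,0,1, 0.03,0.02,0.75,0,0,0,1, 0.03,0.02,0.88,0,0,0,1, 0.03,0.02,0.88,0,0,0,1, 0.03,0.02,0.88,0,0,0,1]' 
python3 go.py 652.7 117.4 13.5 90.3
python3 - <<'E'
from h import *
a=ctrl.capture("side")["pixels"];b=ctrl.capture("top")["pixels"]
cv2.imwrite("pics/pl1.png",np.hstack([cv2.resize(a[150:310,300:460],(400,400)),cv2.resize(b[110:230,260:380],(400,400))])[:,:,::-1])
E
```

```text
time_s: 9.65
eef_pos: [652.7, 117.7, 19.2]
eef_rot: [-0.0, 0.704, 0.71, -0.0]
ft_force: [0.6, 0.8, -0.2]
width: 19.8
grip_force: 59.6
d [-0.003 -0.     0.057] w [-0.001 -0.     0.003] t 9.7 pos [652.7 117.7  19.2] w 19.8 q [0.06 0.47 1.46 0.   1.21 0.05]
```

View pics/pl1.png

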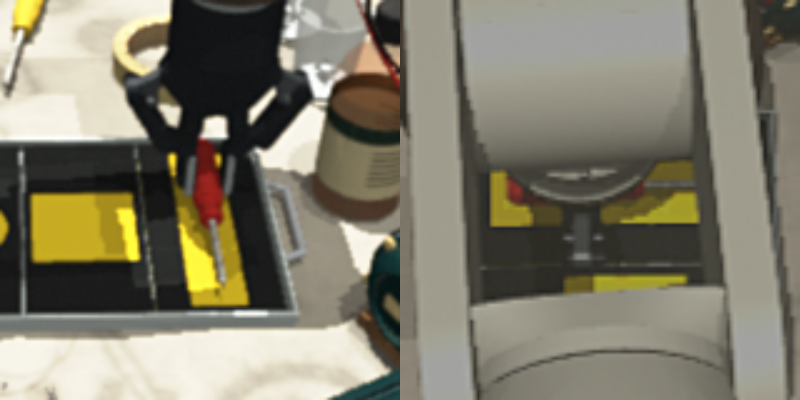

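The driver is above the slot, tip end about 15 mm from the slot's near end. Lowering and releasing.

```bash
python3 -m jog '[0,0,0.03,0,0,0,1, 0,0,0.055,0,0,0,1, 0,0,0.055,0,0,0,1, 0,0,0.055,0,0,0,0.5, 0,0,0.055,0,0,0,0.5, 0,0,0.055,0,0,0,0.5, 0,0,0.055,0,0,0,0.5, 0,0,0.055,0,0,0,0.5]' 
python3 -m jog '[0,0,-0.3,0,0,0,0.5, 0,0,-0.6,0,0,0,0.3, 0,0,-1,0,0,0,0, 0,0,-1,0,0,0,0, 0,0,-1,0,0,0,0, 0,0,-1,0,0,0,0, 0,0,-1,0,0,0,0, 0,0,-1,0,0,0,0]' 
python3 go.py 392.5 318.5 112 90
```

```text
time_s: 10.42
eef_pos: [653.0, 118.2, 13.9]
eef_rot: [0.0, 0.704, 0.71, 0.0]
ft_force: [0.4, 0.5, 0.4]
width: 42.5
grip_force: 0.0
time_s: 11.08
eef_pos: [652.4, 118.1, 112.5]
eef_rot: [-0.001, 0.704, 0.71, -0.001]
ft_force: [-0.1, 0.2, 0.1]
width: 85.6
grip_force: 0.0
d [ 2.026 -2.582  0.01 ] w [-0.003  0.     0.011] t 11.1 pos [652.4 118.1 112.5] w 85.6 q [0.06 0.39 1.37 0.   1.38 0.05]
```

```bash
python3 -m jog '[0.67,-0.86,0,0,0,0,0, 0.67,-0.86,0,0,0,0,0, 0.67,-0.86,0,0,0,0,0, 0.67,-0.86,0,0,0,0,0, 0.67,-0.86,0,0,0,0,0, 0.67,-0.86,0,0,0,0,0, 0.67,-0.86,0,0,0,0,0, 0.67,-0.86,0,0,0,0,0]' >/dev/null
python3 - <<'E'
from h import *
c=ctrl.capture("top"); p=c["pixels"]; cv2.imwrite("pics/dr.png",cv2.resize(p[130:290,260:400,::-1],None,fx=3.5,fy=3.5))
E
python3 -m jog '[0.67,-0.86,0,0,0,0,0, 0.67,-0.86,0,0,0,0,0, 0.67,-0.86,0,0,0,0,0, 0.67,-0.86,0,0,0,0,0, 0.67,-0.86,0,0,0,0,0, 0.67,-0.86,0,0,0,0,0, 0.67,-0.86,0,0,0,0,0, 0.67,-0.86,0,0,0,0,0]' >/dev/null
python3 go.py 392.5 318.5 112 90
python3 - <<'E'
from h import *
c=ctrl.capture("top"); p=c["pixels"]; cv2.imwrite("pics/dr.png",cv2.resize(p[130:290,260:400,::-1],None,fx=3.5,fy=3.5))
E
```

```text
d [ 0.691 -0.876  0.017] w [-0.     0.     0.009] t 12.5 pos [480.6 250.  113.7] w 85.1 q [ 0.34  0.15  1.68 -0.    1.31  0.33]
```

View pics/dr.png

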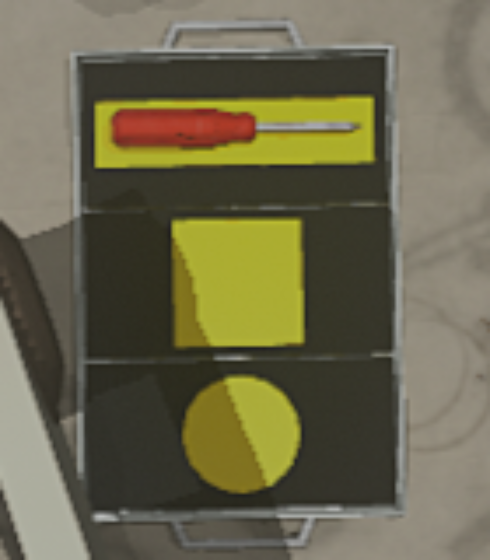

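The driver lies centred in the long slot, butt at crop (112,128), tip at (358,127). Now the tape.

```bash
python3 -m jog '[0.68,-0.87,0,0,0,0,0, 0.68,-0.87,0,0,0,0,0, 0.68,-0.87,0,0,0,0,0, 0.68,-0.87,0,0,0,0,0, 0.68,-0.87,0,0,0,0,0, 0.68,-0.87,0,0,0,0,0, 0.68,-0.87,0,0,0,0,0, 0.68,-0.87,0,0,0,0,0]' >/dev/null
python3 go.py 392.5 318.5 3 90
```

```text
d [ 0.012 -0.005  1.107] w [-0.     0.     0.009] t 13.2 pos [393.  317.3 113.7] w 85.5 q [0.53 0.08 1.76 0.   1.3  0.52]
```

```bash
python3 -m jog '[0,0,0.95,0,0,0,0, 0,0,0.95,0,0,0,0, 0,0,0.95,0,0,0,0, 0,0,0.95,0,0,0,0, 0,0,0.95,0,0,0,0, 0,0,0.95,0,0,0,0, 0,0,0.95,0,0,0,0, 0,0,0.95,0,0,0,0]' >/dev/null
python3 -m jog '[0,0,0.1,0,0,0,0, 0,0,0.15,0,0,0,0, 0,0,0.15,0,0,0,0, 0,0,0.15,0,0,0,0.2, 0,0,0.15,0,0,0,0.4, 0,0,0.15,0,0,0,0.6, 0,0,0.15,0,0,0,0.8, 0,0,0.15,0,0,0,1]' 40
python3 -m jog '[0,0,0,0,0,0,1, 0,0,0,0,0,0,1, 0,0,0,0,0,0,1, 0,0,0,0,0,0,1, 0,0,0,0,0,0,1, 0,0,0,0,0,0,1, 0,0,0,0,0,0,1, 0,0,0,0,0,0,1]'
python3 go.py 392.5 318.5 63 90
```

```text
time_s: 14.52
eef_pos: [392.4, 318.1, 4.3]
eef_rot: [0.0, 0.704, 0.71, 0.0]
ft_force: [-1.5, -1.2, 5.5]
width: 49.1
grip_force: 40.7
time_s: 15.18
eef_pos: [392.4, 318.1, 4.3]
eef_rot: [0.0, 0.704, 0.71, 0.0]
ft_force: [-2.3, -1.3, 5.2]
width: 48.8
grip_force: 40.7
d [ 0.004  0.001 -0.587] w [ 0.001 -0.     0.011] t 15.2 pos [392.4 318.1   4.3] w 48.8 q [0.53 0.2  1.87 0.   1.07 0.52]
```

```bash
python3 -m jog '[0,0,-0.2,0,0,0,1, 0,0,-0.4,0,0,0,1, 0,0,-0.7,0,0,0,1, 0,0,-0.7,0,0,0,1, 0,0,-0.7,0,0,0,1, 0,0,-0.7,0,0,0,1, 0,0,-0.7,0,0,0,1, 0,0,-0.7,0,0,0,1]'
python3 - <<'E'
from h import *
c=ctrl.capture("side"); np.set_printoptions(precision=1,suppress=True)
s=ctrl.get_state()
for r in ctrl.place_of("tape_roll_black","side"): print(r["p"],r["uv"],ray(c,r["uv"],s["eef_pos"][2]-4.3)[:2])
cv2.imwrite("pics/tl.png",cv2.resize(c["pixels"][90:250,160:320,::-1],None,fx=3.5,fy=3.5))
E
python3 go.py 472 92.5 74 90.3
```

```text
time_s: 15.85
eef_pos: [391.8, 317.7, 73.0]
eef_rot: [-0.0, 0.704, 0.71, -0.001]
ft_force: [-0.3, -0.4, -1.2]
width: 49.2
grip_force: 42.0
0.84 [249.5, 144.8] [394.9 320.6]
0.71 [332.6, 245.0] [556.6  13.2]
0.59 [268.8, 147.3] [436.1 310.1]
d [-2.26   0.781 -0.008] w [-0.001  0.001  0.004] t 15.9 pos [392.  317.8  73.2] w 48.9 q [0.53 0.12 1.81 0.   1.22 0.52]
```

View pics/tl.png

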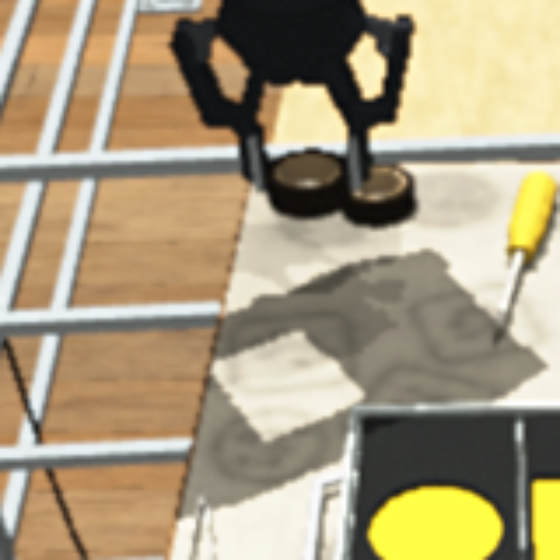

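The tape is held level between the pads at crop (307,183). Carrying it to the round cut-out.

```bash
python3 -m jog '[-0.3,0.1,0,0,0,0,1, -0.6,0.2,0,0,0,0,1, -0.9,0.3,0,0,0,0,1, -0.9,0.3,0,0,0,0,1, -0.9,0.3,0,0,0,0,1, -0.9,0.3,0,0,0,0,1, -0.9,0.3,0,0,0,0,1, -0.9,0.3,0,0,0,0,1]' >/dev/null
python3 -m jog '[-0.3,0.1,0,0,0,0,1, -0.6,0.2,0,0,0,0,1, -0.9,0.3,0,0,0,0,1, -0.9,0.3,0,0,0,0,1, -0.9,0.3,0,0,0,0,1, -0.9,0.3,0,0,0,0,1, -0.9,0.3,0,0,0,0,1, -0.9,0.3,0,0,0,0,1]' >/dev/null
python3 -m jog '[-0.2,0.1,0,0,0,0,1, -0.46,0.18,0,0,0,0,1, -0.46,0.18,0,0,0,0,1, -0.46,0.18,0,0,0,0,1, -0.46,0.18,0,0,0,0,1, -0.46,0.18,0,0,0,0,1, -0.46,0.18,0,0,0,0,1, -0.46,0.18,0,0,0,0,1]' >/dev/null
python3 go.py 472 91.5 10 90.3
```

```text
d [-0.017  0.     0.638] w [-0.    -0.     0.005] t 17.9 pos [472.   93.2  73.8] w 49.0 q [0.03 0.07 1.86 0.   1.21 0.03]
```

```bash
python3 -m jog '[-0.02,0,0.15,0,0,0,1, -0.02,0,0.3,0,0,0,1, -0.02,0,0.45,0,0,0,1, -0.02,0,0.58,0,0,0,1, -0.02,0,0.62,0,0,0,1, -0.02,0,0.64,0,0,0,1, -0.02,0,0.64,0,0,0,1, -0.02,0,0.64,0,0,0,1]'
python3 -m jog '[0,0,0,0,0,0,0.25, 0,0,0,0,0,0,0.25, 0,0,0,0,0,0,0.25, 0,0,0,0,0,0,0.25, 0,0,0,0,0,0,0.25, 0,0,-0.1,0,0,0,0.25, 0,0,-0.3,0,0,0,0.25, 0,0,-0.6,0,0,0,0]'
python3 -m jog '[0,0,-1,0,0,0,0, 0,0,-1,0,0,0,0, 0,0,-1,0,0,0,0, 0,0,-1,0,0,0,0, 0,0,-1,0,0,0,0, 0,0,-1,0,0,0,0, 0,0,-1,0,0,0,0, 0,0,-1,0,0,0,0]'
python3 go.py 388.5 -193.5 170 98.3
```

```text
time_s: 18.62
eef_pos: [472.6, 90.8, 10.5]
eef_rot: [0.0, 0.704, 0.71, 0.0]
ft_force: [0.3, -0.6, -0.7]
width: 48.8
grip_force: 42.0
time_s: 19.28
eef_pos: [470.9, 90.5, 69.4]
eef_rot: [-0.001, 0.704, 0.71, -0.001]
ft_force: [-0.2, 0.6, -0.2]
width: 74.5
grip_force: 0.0
time_s: 19.95
eef_pos: [471.7, 90.6, 168.8]
eef_rot: [-0.001, 0.704, 0.71, -0.001]
ft_force: [-0.3, -0.5, 0.2]
width: 85.2
grip_force: 0.0
d [-2.834 -0.856 -0.01 ] w [-0.002 -0.    -0.174] t 19.9 pos [471.7  90.6 168.8] w 85.2 q [ 0.03 -0.02  1.74  0.    1.42  0.02]
```

```bash
python3 -m jog '[-0.95,-0.28,0,0,0,0,0, -0.95,-0.28,0,0,0,0,0, -0.95,-0.28,0,0,0,0,0, -0.95,-0.28,0,0,0,0,0, -0.95,-0.28,0,0,0,0,0, -0.95,-0.28,0,0,0,0,0, -0.95,-0.28,0,0,0,0,0, -0.95,-0.28,0,0,0,0,0]' >/dev/null
python3 -m jog '[-0.95,-0.28,0,0,0,0,0, -0.95,-0.28,0,0,0,0,0, -0.95,-0.28,0,0,0,0,0, -0.95,-0.28,0,0,0,0,0, -0.95,-0.28,0,0,0,0,0, -0.95,-0.28,0,0,0,0,0, -0.95,-0.28,0,0,0,0,0, -0.95,-0.28,0,0,0,0,0]' >/dev/null
python3 -m jog '[-0.94,-0.29,0,0,0,-0.174,0, -0.94,-0.29,0,0,0,-0.174,0, -0.94,-0.29,0,0,0,-0.174,0, -0.94,-0.29,0,0,0,-0.174,0, -0.94,-0.29,0,0,0,-0.174,0, -0.94,-0.29,0,0,0,-0.174,0, -0.94,-0.29,0,0,0,-0.174,0, -0.94,-0.29,0,0,0,-0.174,0]' >/dev/null
python3 go.py 388.5 -193.5 50 98.3
python3 - <<'E'
from h import *
a=ctrl.capture("side")["pixels"];b=ctrl.capture("top")["pixels"]
cv2.imwrite("pics/ct.png",np.hstack([cv2.resize(a[180:480,130:430],(400,400)),cv2.resize(b[130:290,260:420],(400,400))])[:,:,::-1])
E
```

```text
d [-1.000e-03 -1.500e-02  1.198e+00] w [ 0.    -0.     0.002] t 21.9 pos [ 390.  -193.2  169.8] w 85.5 q [-0.64 -0.12  1.83  0.    1.42 -0.78]
```

View pics/ct.png

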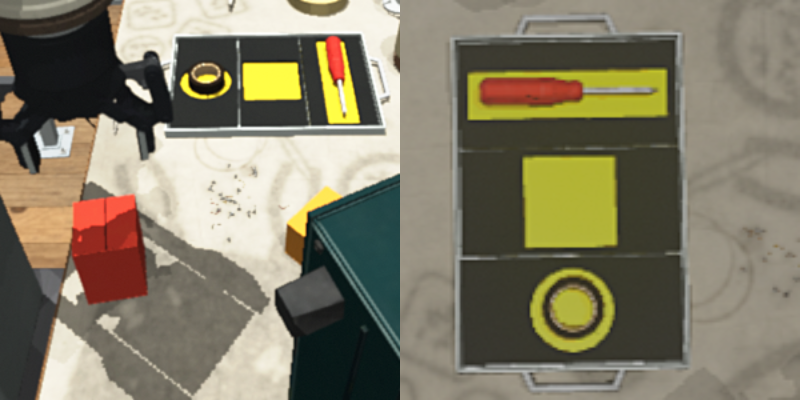

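The tape is centred in the round cut-out and the driver is still in place. Now the carton.

```bash
python3 -m jog '[0,-0.01,0.2,0,0,0,0, 0,-0.01,0.4,0,0,0,0, 0,-0.01,0.6,0,0,0,0, 0,-0.01,0.8,0,0,0,0, 0,-0.01,0.8,0,0,0,0, 0,-0.01,0.8,0,0,0,0, 0,-0.01,0.8,0,0,0,0, 0,-0.01,0.8,0,0,0,0]'
python3 -m jog '[0,0,0.15,0,0,0,0, 0,0,0.3,0,0,0,0, 0,0,0.4,0,0,0,0, 0,0,0.4,0,0,0,0.1, 0,0,0.4,0,0,0,0.2, 0,0,0.4,0,0,0,0.3, 0,0,0.4,0,0,0,0.4, 0,0,0.4,0,0,0,0.6]' 30
python3 -m jog '[0,0,0,0,0,0,0.7, 0,0,0,0,0,0,0.8, 0,0,0,0,0,0,1, 0,0,0,0,0,0,1, 0,0,0,0,0,0,1, 0,0,0,0,0,0,1, 0,0,0,0,0,0,1, 0,0,0,0,0,0,1]'
python3 go.py 562.6 92.9 130 90.3
```

```text
time_s: 22.72
eef_pos: [389.2, -194.5, 91.1]
eef_rot: [0.001, 0.654, 0.757, 0.0]
ft_force: [-0.5, -0.5, 0.0]
width: 85.5
grip_force: 0.0
time_s: 23.38
eef_pos: [389.0, -194.6, 50.8]
eef_rot: [0.001, 0.654, 0.757, 0.0]
ft_force: [-2.6, 0.2, 8.1]
width: 60.9
grip_force: 33.0
time_s: 24.05
eef_pos: [389.0, -194.6, 50.8]
eef_rot: [0.001, 0.654, 0.757, 0.0]
ft_force: [-3.3, 0.8, 8.0]
width: 60.6
grip_force: 33.0
d [ 2.593  2.135 -0.793] w [0.001 0.001 0.178] t 24.1 pos [ 389.  -194.6   50.8] w 60.6 q [-0.64 -0.    1.99 -0.    1.16 -0.79]
```

```bash
python3 -m jog '[0,0,-0.15,0,0,0,1, 0,0,-0.3,0,0,0,1, 0,0,-0.45,0,0,0,1, 0,0,-0.6,0,0,0,1, 0,0,-0.7,0,0,0,1, 0,0,-0.7,0,0,0,1, 0,0,-0.7,0,0,0,1, 0,0,-0.7,0,0,0,1]'
python3 -m jog '[0.2,0.15,0,0,0,0.05,1, 0.4,0.3,0,0,0,0.1,1, 0.65,0.5,0,0,0,0.178,1, 0.85,0.7,0,0,0,0.178,1, 0.85,0.7,0,0,0,0.178,1, 0.85,0.7,0,0,0,0.178,1, 0.85,0.7,0,0,0,0.178,1, 0.85,0.7,0,0,0,0.178,1]' >/dev/null
python3 go.py 562.6 92.9 121 90.3
python3 - <<'E'
from h import *
c=ctrl.capture("side");cv2.imwrite("pics/cl.png",c["pixels"][:,:,::-1])
E
```

```text
time_s: 24.72
eef_pos: [388.4, -194.0, 119.1]
eef_rot: [-0.0, 0.654, 0.757, 0.0]
ft_force: [0.3, 0.3, -1.6]
width: 60.8
grip_force: 33.2
d [ 1.928  1.185 -0.017] w [-0.001 -0.    -0.001] t 25.4 pos [ 445.1 -100.5  119.3] w 60.7 q [-0.39 -0.03  1.86 -0.    1.31 -0.4 ]
```

View pics/cl.png

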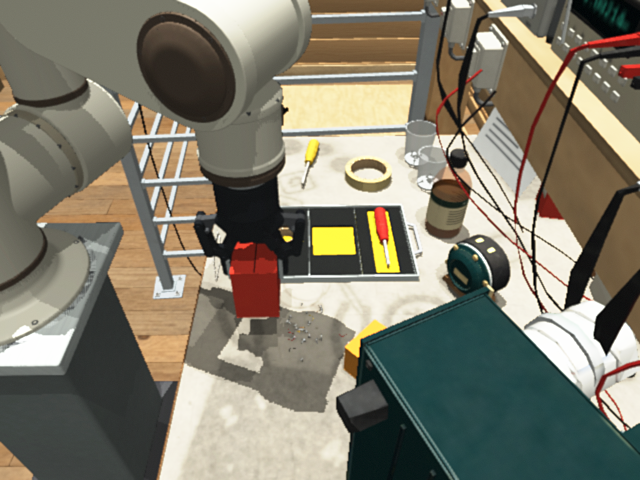

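The carton hangs upright and square, its front bottom edge at (236..279, 317). I'll check its y in the hand from that edge, then carry it over.

```bash
python3 - <<'E'
from h import *
c=ctrl.capture("side");print(ray(c,(236,317.5),68.5),ray(c,(279.5,317.5),68.5))
E
python3 -m jog '[0.2,0.12,0,0,0,0,1, 0.4,0.24,0,0,0,0,1, 0.65,0.4,0,0,0,0,1, 0.95,0.58,0,0,0,0,1, 0.95,0.58,0,0,0,0,1, 0.95,0.58,0,0,0,0,1, 0.95,0.58,0,0,0,0,1, 0.95,0.58,0,0,0,0,1]' >/dev/null
python3 -m jog '[0.2,0.12,0,0,0,0,1, 0.4,0.24,0,0,0,0,1, 0.65,0.4,0,0,0,0,1, 0.95,0.58,0,0,0,0,1, 0.95,0.58,0,0,0,0,1, 0.95,0.58,0,0,0,0,1, 0.95,0.58,0,0,0,0,1, 0.95,0.58,0,0,0,0,1]' >/dev/null
python3 go.py 562.6 92.9 56.5 90.3
```

```text
[ 414.73528368 -131.5419245    68.5       ] [ 475.85022255 -132.39480442   68.5       ]
d [0.035 0.024 0.634] w [-0.     0.    -0.001] t 26.8 pos [560.2  89.4 119.9] w 60.4 q [ 0.02  0.2   1.61 -0.    1.33  0.02]
```

```bash
python3 -m jog '[0.045,0.024,0.1,0,0,0,1, 0.045,0.024,0.2,0,0,0,1, 0.045,0.024,0.3,0,0,0,1, 0.045,0.024,0.4,0,0,0,1, 0.045,0.024,0.5,0,0,0,1, 0.045,0.024,0.57,0,0,0,1, 0.045,0.024,0.57,0,0,0,1, 0.045,0.024,0.57,0,0,0,1]'
python3 -m jog '[0,0,0.02,0,0,0,1, 0,0,0.05,0,0,0,1, 0,0,0.07,0,0,0,1, 0,0,0.07,0,0,0,1, 0,0,0.07,0,0,0,1, 0,0,0.07,0,0,0,1, 0,0,0.07,0,0,0,1, 0,0,0.07,0,0,0,1]'
```

```text
time_s: 27.48
eef_pos: [562.8, 95.1, 62.4]
eef_rot: [-0.0, 0.705, 0.709, -0.0]
ft_force: [-0.2, 0.7, -0.1]
width: 60.7
grip_force: 33.2
time_s: 28.15
eef_pos: [562.9, 95.2, 55.9]
eef_rot: [-0.0, 0.705, 0.709, 0.0]
ft_force: [-0.5, -0.7, -0.2]
width: 60.2
grip_force: 32.5
```

```bash
python3 -m jog '[0,0,0,0,0,0,0.2, 0,0,0,0,0,0,0.15, 0,0,0,0,0,0,0.1, 0,0,0,0,0,0,0, 0,0,0,0,0,0,0, 0,0,0,0,0,0,0, 0,0,0,0,0,0,0, 0,0,-0.1,0,0,0,0]'
python3 -m jog '[0,0,-0.2,0,0,0,0, 0,0,-0.4,0,0,0,0, 0,0,-0.7,0,0,0,0, 0,0,-1,0,0,0,0, 0,0,-1,0,0,0,0, 0,0,-1,0,0,0,0, 0,0,-1,0,0,0,0, 0,0,-1,0,0,0,0]'
python3 -m jog '[-1,-0.8,0,0,0,0,0, -1,-0.8,0,0,0,0,0, -1,-0.8,0,0,0,0,0, -1,-0.8,0,0,0,0,0, -1,-0.8,0,0,0,0,0, -1,-0.8,0,0,0,0,0, -1,-0.8,0,0,0,0,0, -1,-0.8,0,0,0,0,0]' >/dev/null
python3 -m jog '[-1,-0.8,0,0,0,0,0, -1,-0.8,0,0,0,0,0, -1,-0.8,0,0,0,0,0, -1,-0.8,0,0,0,0,0, -1,-0.8,0,0,0,0,0, -1,-0.8,0,0,0,0,0, -1,-0.8,0,0,0,0,0, -1,-0.8,0,0,0,0,0]' 
python3 - <<'E'
from h import *
a=ctrl.capture("side")["pixels"];b=ctrl.capture("top")["pixels"]
cv2.imwrite("pics/fin.png",np.hstack([cv2.resize(a[120:320,230:430],(400,400)),cv2.resize(b[130:290,250:410],(400,400))])[:,:,::-1])
E
```

```text
time_s: 28.82
eef_pos: [562.0, 95.1, 64.5]
eef_rot: [-0.001, 0.705, 0.709, -0.001]
ft_force: [0.3, 0.1, -0.4]
width: 85.8
grip_force: 0.0
time_s: 29.48
eef_pos: [562.5, 95.1, 165.0]
eef_rot: [-0.001, 0.705, 0.709, -0.001]
ft_force: [-0.9, -0.1, 0.0]
width: 85.2
grip_force: 0.0
time_s: 30.82
eef_pos: [404.7, -104.7, 165.6]
eef_rot: [-0.0, 0.704, 0.71, 0.0]
ft_force: [-0.9, -0.5, -0.2]
width: 85.3
grip_force: 0.0
```

View pics/fin.png

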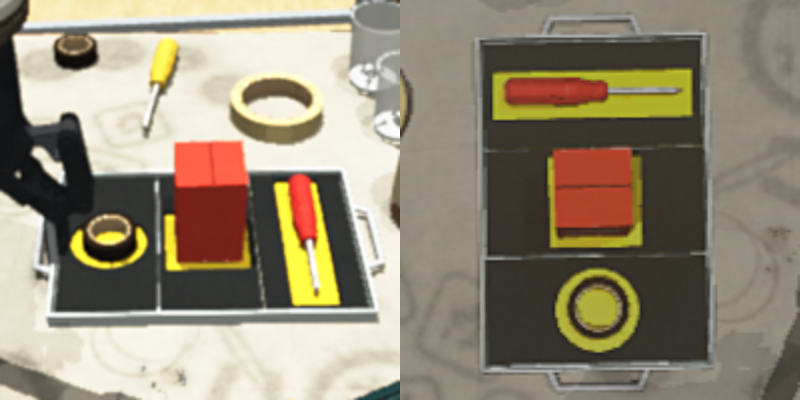

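All three items sit in their cut-outs. I'll check the carton's base corners numerically, then hand in.

```bash
python3 - <<'E'
from h import *
c=ctrl.capture("side")
a=ray(c,(230+177/2,120+260/2),5);b=ray(c,(230+244.5/2,120+262/2),5);m=(a+b)/2;print(a,b,"centre",m[0],m[1]+30)
ok=abs(m[0]-562.6)<7 and abs(m[1]+30-92.9)<7
if ok: print(ctrl.finish_job())
E
```

```text
[534.97714684  67.25314767   5.        ] [595.50931157  63.7253943    5.        ] centre 565.2432292052501 95.48927098423638
the job is handed in; nothing more can be done
None
```

The job is handed in at about 31 s of the 80 s allowed: the red screwdriver, nearest black tape and small red carton all rest in their cut-outs in the last pictures. The carton measured about 3 mm off centre, and none of the look-alikes was touched.

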